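Tare the bench balance through its recessed key well

TASK

Tare the bench balance with its weight on: push the sliding shutter off the round well, reach your closed fingertips down into that well and press the sunken round key fully down for about a second, let it come up again, then push the shutter back so that it fully covers the round well. Only touch and push, do not pick anything up: the weight stays standing where it is on the pan, the square key in the other well is not pressed, and the weights, steel block and tweezers close around the balance stay where they are.

Things in the scene. Friction and masses are not known exactly. Their poses are not given: they have to be found in the camera images.
- balance: White bench balance, 240 mm (x) by 200 mm (y), fixed; origin at the centre of its underside, z up, -x side faces the robot, y to its left. The front (x -120 to -10 mm) is a console, flat top 62 mm above the worktop, with a round well on the left and a square well on the right under one shutter, which slides along y between rails at x -101 and -29 mm (tops 70 mm up). Rear 48 mm high.
- round_well (a point): Centre of the mouth of the round well, level with the console top; in the balance's frame (-65, +37.5, 62) mm. The well is 50 mm across with straight walls and 30 mm deep.
- tare_key_top (a point): Centre of the top of the round tare key, 28 mm across, in the middle of the round well; at rest its top lies 18 mm below the console top (44 mm above the worktop). It moves with the key.
- tare_key (a joint): Travel of the round key straight down: 0 at rest, 0.006 m fully down. Sprung: starts to move at about 1.5 N, is fully down at 4.5 N, comes back up by itself.
- shutter (a joint): Travel of the shutter: 0 when it is centred over the round well, growing as it slides to the balance's -y (to the right), up to a stop at 0.075 m, where it covers the square well and the round well is open. It stays where it is left; sliding it takes about 2 N.
- shutter_fin (a point): Middle of the top edge of the shutter's fin; moves with the shutter. The shutter is a dark steel plate 66 mm (x) by 62 mm (y), upper face 67 mm above the worktop; the fin stands across its middle, 44 mm long in x, 8 mm thick in y, 22 mm high (top 89 mm above the worktop). Push it on its left or right face.
- cal_key (a joint): Travel of the square key in the square well: 0 at rest, 0.006 m fully down. Not to be pressed.
- square_well (a point): Centre of the mouth of the square well, 46 by 46 mm; in the balance's frame (-65, -37.5, 62) mm. Its square key, 26 mm wide, lies 18 mm below the console top.
- pan_centre (a point): Centre of the top face of the round steel pan, 110 mm across, on the balance's rear half: in the balance's frame (60, 0, 56) mm.
- weight_500g: Loose brass-coloured check weight with a knob, 38 mm across, 62 mm tall, standing on the pan; origin at the centre of its underside. Stays there.
- weight_200g: Loose check weight with a knob, 28 mm across, 46 mm tall, standing on the worktop to the left of the balance; origin at the centre of its underside. Leave alone.
- weight_100g: Loose check weight with a knob, 22 mm across, 37 mm tall, standing on the worktop to the left of the balance; origin at the centre of its underside. Leave alone.
- jaw_insert: Loose serrated steel block, 25 x 50 x 13 mm, lying on the worktop left of the console; origin at the centre of its underside. Leave alone.
- tweezers: Loose steel tweezers, 122 mm long, 9 mm high, lying on the worktop in front of the balance; origin at the centre of the underside. Leave alone.
Mind the look-alikes: they are no part of the job. What is shaped like the weight_500g but pink is not meant.

How it is judged:
By the outcome, as a careful person would: the job done as asked, in the order asked, and still so for the second after the job is handed in, with the robot touching nothing.
It also fails if it takes over 48 s, if anything falls off the work surface, if the arm or the gripper's body presses on something with over 40 N, if the wrist force passes 120 N, or if a joint passes its speed limit or range.

ROBOT

A 6-joint arm with a two-finger parallel gripper is mounted at the origin on a cart in front of the work surface, level with it; the furniture and walls round the work are solid. World frame = base frame: x ahead of the robot, y to its left, z up, the work surface at z = 0. Lengths are in m, angles in degrees, forces in N, time in s.
With the tool pointing down it reaches from about 0.275 to 0.825 m from the base axis. Payload 4.9 kg.
Tool frame: the origin (TCP) lies midway between the tips of the shut fingers; the grasp point (between the pads) lies robot.tcp_to_grasp behind it (robot.tcp_to_grasp is the distance from the TCP to the grasp point, in m); z points along the fingers, y is the direction in which the jaws open and shut (so a half turn about z gives the same grasp; the last joint's range is limited). The gripper opens to 85 mm and grips with 20 to 120 N. Pads are 22 mm wide; open, the fingers measure 114 mm over their backs; the gripper's body (76 mm by 85 mm) begins 54 mm behind the grasp point. The pads swing forward as they close: fully open they stand 13 mm farther back than shut.
Start: joints at [-84.064, 18.69, -11.035, 60.275, 0, 82.311], TCP at [0.13, -0.535, 0.231] pointing down, gripper open.
Joint ranges: [-152.03, 152.03], [-55.5, 102.48], [-74.3, 77.21], [-110.64, 120.58], [-84.22, 78.4], [-180, 180]. Speed limits (degrees/s): [147.25, 147.25, 180, 180, 180, 180].

INTERFACE

Orientations are given as [roll, pitch, yaw] about the fixed x, y, z axes, in that order (R = Rz(yaw) Ry(pitch) Rx(roll)).
In Python, from plant import robot, hand, kin, readout, optics, models gives the robot as it stands. Calls block until the motion is done:
- robot.reach(position, orientation): joint-space move of the TCP to a pose.
- robot.line_to(position, velocity=0.15, orientation=None, guard=None): straight line of the TCP; orientation=None keeps the orientation; velocity is the mean speed in m/s. With guard (N) it stops when the force on the tool has changed by that much, and returns True; else False.
- robot.move_j(angles): joint-space move.
- hand.move_gripper(opening): opening from 0.0 (shut) to 1.0 (fully open); the grip force is fixed at half the most; returns when the fingers have stopped.
- robot.hold(seconds).
- kin.ik(position, orientation): joint angles nearest the present ones, or None.
- readout.sense(): the state.
- optics.grab_frame(name): name is "side" or "top" or "wrist"; returns (picture, depth): 400x640x3 uint8, red, green, blue; 400x640 float32, m along the optical axis (not along the pixel's ray), 0 where there is no reading.
- optics.camera_info(name): a dict with "mtx" (3x3 intrinsics, pixels), "D" ([k1, k2, p1, p2, k3] as OpenCV has them; the pictures are not rectified), "extrinsics" (4x4, takes a point from camera to world coordinates); the wrist camera has in their place "mount" (4x4, takes a point from camera to tool coordinates, whose origin is the TCP and whose axes are the flange's). Camera axes: x right, y down, z forward; pixel columns grow to the right and rows downward; lengths in m; the calibration is good to about 2 mm. A picture is of the moment at which its call begins: read the wrist's pose just before it. camera_info takes no time and is no camera call.
A pose or a line that the arm cannot do raises robot.Unreachable and nothing moves.
- robot.close_job(): hands the job in, once; it reports no verdict.
Trained networks look in the newest picture that a camera, given by its name, has taken for a name from the list of things; names that differ only in an ending like _2 or _b are one class to them, and where a whole thing is asked for, a point or a joint stands for the part that bears it (a point fixed in the world has none). Each returns a list of dicts, best first, with "score" (0 to 1); they miss things now and then, are a little off and sometimes report something else, mostly with a low value. They report only what shows in the picture. A call takes as long as a camera call. They do not tell look-alikes from the thing itself.
- models.look_for(camera, query): "box" ([left, top, right, bottom] in pixels, round what is visible of it).
The state is a dict: "time_s": time; "joints": joint angles; "qvel": joint speeds; "joint_torque": joint torques, N m; "tool_pos": TCP position; "eef_rot": TCP orientation; "wrist_force": force on the tool from outside, world axes, zero at the start; "wrist_torque": the same for the moment, N m; "width": opening from 0.0 (shut) to 1.0 (fully open).
Only numpy, scipy, OpenCV 4.12 (cv2) and the standard library are available. Lean on these libraries where they do the work, as an engineer would, in place of code of your own. Each camera call takes 0.05 s, during which the arm holds its last target. There are 200 camera calls.

## Working session

There is one attempt and no reset: what is moved stays moved. The work goes in short steps, each a Python script; the robot and the scene stay as the last script left them, time stands still between calls to the robot, and variables do not carry over. Pictures are saved under pics/ and viewed, about 8 in all and at most 12, crops included, and the job is handed in when it is done.

```bash
mkdir -p pics; ls
python3 - <<'E'
from plant import robot, hand, kin, readout, optics, models
import cv2,numpy as np
for c in("top","side"):
    p,d=optics.grab_frame(c); cv2.imwrite(f"pics/{c}0.png",p[...,::-1]); np.save(f"{c}0.npy",d)
    for q in("balance","shutter_fin","weight_500g","tweezers","jaw_insert","weight_200g","weight_100g"):
        print(c,q,[(np.round(r["box"]).tolist(),round(r["score"],2)) for r in models.look_for(c,q)[:3]])
    i=optics.camera_info(c); print(i["mtx"],i["D"],i["extrinsics"])
print(readout.sense()); print(robot.tcp_to_grasp)
E
```

```text
pics
top balance [([264.0, 143.0, 357.0, 248.0], 0.67)]
top shutter_fin [([280.0, 211.0, 308.0, 241.0], 0.72), ([262.0, 142.0, 358.0, 249.0], 0.42), ([241.0, 201.0, 254.0, 208.0], 0.39)]
top weight_500g [([364.0, 152.0, 382.0, 172.0], 0.82), ([301.0, 152.0, 317.0, 171.0], 0.66), ([311.0, 114.0, 326.0, 132.0], 0.57)]
top tweezers []
top jaw_insert [([231.0, 231.0, 254.0, 248.0], 0.47)]
top weight_200g []
top weight_100g [([243.0, 199.0, 255.0, 210.0], 0.56)]
[[392.89523262   0.         311.75232037]
 [  0.         392.89523262 197.60201638]
 [  0.           0.           1.        ]] [0.01680249 0.         0.         0.         0.        ] [[-0.0276752  -0.98241976  0.18462261  0.40813505]
 [-0.99960107  0.02615705 -0.01065394  0.24500086]
 [ 0.00563746 -0.18484381 -0.98275174  0.92564527]
 [ 0.          0.          0.          1.        ]]
side balance [([232.0, 201.0, 405.0, 289.0], 0.74)]
side shutter_fin [([330.0, 214.0, 379.0, 244.0], 0.77)]
side weight_500g [([236.0, 197.0, 254.0, 230.0], 0.93), ([278.0, 182.0, 302.0, 219.0], 0.83), ([310.0, 184.0, 329.0, 204.0], 0.68)]
side twee
[... 644 characters left out ...]
      0.          1.        ]]
{'time_s': 0.8, 'joints': array([-8.40636181e+01,  1.86883153e+01, -1.10345103e+01,  6.02764371e+01,
       -1.23912914e-03,  8.23106545e+01]), 'qvel': array([-0.08245184,  0.03825852,  0.01367369, -0.00895141,  0.06086175,
       -0.05671257]), 'joint_torque': array([-5.58892370e-04, -4.43273664e+01,  2.62746388e+01,  6.44031115e-04,
       -1.61164858e-04,  7.15212806e-06]), 'tool_pos': array([ 0.12957209, -0.53453489,  0.23130011]), 'eef_rot': array([1.79999435e+02, 1.32664465e-03, 1.36257274e+01]), 'wrist_force': array([-0.81794677, -0.32613437,  0.30417949]), 'wrist_torque': array([ 0.02736117,  0.03402961, -0.02594331]), 'width': 1.002228060333566}
0.0187
```

```bash
cat > h.py <<'E'
import numpy as np,cv2
from plant import robot, hand, kin, readout, optics, models
def cloud(c,d,T=None):
    i=optics.camera_info(c); T=i["extrinsics"] if T is None else T
    v,u=np.mgrid[0:400,0:640]; uv=np.stack([u.ravel(),v.ravel()],1).astype(np.float64)[:,None]
    n=cv2.undistortPoints(uv,i["mtx"],np.array(i["D"]))[:,0]
    P=np.c_[n,np.ones(len(n))]*d.reshape(-1,1)
    return (P@T[:3,:3].T+T[:3,3]).reshape(400,640,3)
E
python3 - <<'E'
from h import *
a=cv2.imread("pics/top0.png")[100:260,210:410]; b=cv2.imread("pics/side0.png")[150:350,200:450]
a=cv2.resize(a,None,fx=3.5,fy=3.5,interpolation=3)[:, :]
b=cv2.resize(b,None,fx=3,fy=3,interpolation=3)
cv2.imwrite("pics/a.png",a);cv2.imwrite("pics/b.png",b)
for c,roi in(("top",(135,255,255,365)),("side",(180,300,220,420))):
    d=np.load(c+"0.npy");P=cloud(c,d); r=P[roi[0]:roi[1],roi[2]:roi[3]][d[roi[0]:roi[1],roi[2]:roi[3]]>0]
    h,e=np.histogram(r[:,2],np.arange(-.01,.14,.004)); print(c,[(round(x,3),k) for x,k in zip(e,h)])
    m=(r[:,2]>.04)&(r[:,2]<.095)
    print(cv2.minAreaRect((r[m][:,:2]*1000).astype(np.float32)))
    for lo,hi in((.042,.053),(.056,.066),(.079,.1)):
        m=(r[:,2]>lo)&(r[:,2]<hi)
        if m.sum()>5:print(lo,m.sum(),np.median(r[m],0),cv2.minAreaRect((r[m][:,:2]*1000).astype(np.float32)))
E
```

```text
top [(np.float64(-0.01), np.int64(0)), (np.float64(-0.006), np.int64(76)), (np.float64(-0.002), np.int64(2528)), (np.float64(0.002), np.int64(1354)), (np.float64(0.006), np.int64(10)), (np.float64(0.01), np.int64(6)), (np.float64(0.014), np.int64(7)), (np.float64(0.018), np.int64(8)), (np.float64(0.022), np.int64(8)), (np.float64(0.026), np.int64(16)), (np.float64(0.03), np.int64(166)), (np.float64(0.034), np.int64(94)), (np.float64(0.038), np.int64(22)), (np.float64(0.042), np.int64(160)), (np.float64(0.046), np.int64(1899)), (np.float64(0.05), np.int64(991)), (np.float64(0.054), np.int64(988)), (np.float64(0.058), np.int64(993)), (np.float64(0.062), np.int64(2258)), (np.float64(0.066), np.int64(871)), (np.float64(0.07), np.int64(342)), (np.float64(0.074), np.int64(20)), (np.float64(0.078), np.int64(9)), (np.float64(0.082), np.int64(10)), (np.float64(0.086), np.int64(54)), (np.float64(0.09), np.int64(37)), (np.float64(0.094), np.int64(101)), (np.float64(0.098), np.int64(75)), (np.float64(0.102), np.int64(0)), (np.float64(0.106), np.int64(0)), (np.float64(0.11), np.int64(4)), (np.flo
[... 1905 characters left out ...]
118), np.int64(5)), (np.float64(0.122), np.int64(0)), (np.float64(0.126), np.int64(0)), (np.float64(0.13), np.int64(0)), (np.float64(0.134), np.int64(0))]
((640.2653198242188, 232.38955688476562), (386.15618896484375, 322.4702453613281), 14.840337753295898)
0.042 2770 [0.60522258 0.31610709 0.04861362] ((642.6239013671875, 235.74954223632812), (388.0159606933594, 318.07867431640625), 13.39599323272705)
0.056 3369 [0.53765409 0.26226662 0.06218754] ((628.423095703125, 205.44863891601562), (226.33277893066406, 407.48358154296875), 73.96940612792969)
0.079 491 [0.63383219 0.25407146 0.08820049] ((580.6871337890625, 260.96258544921875), (35.891441345214844, 181.5190887451172), 72.06256866455078)
```

View pics/a.png

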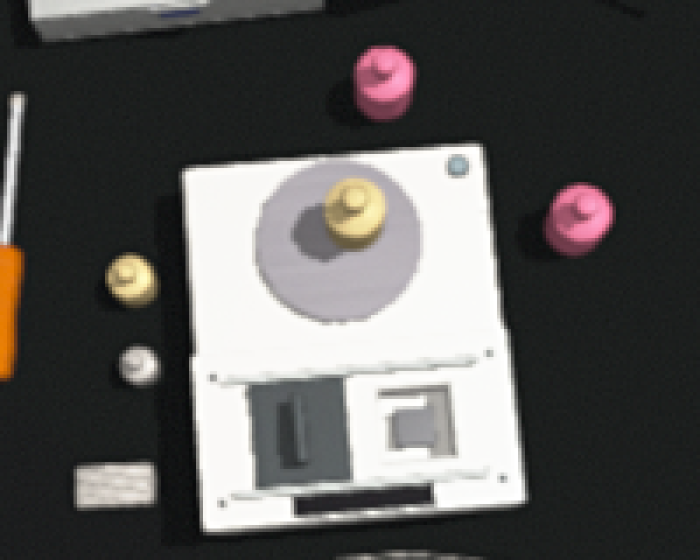

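View pics/b.png

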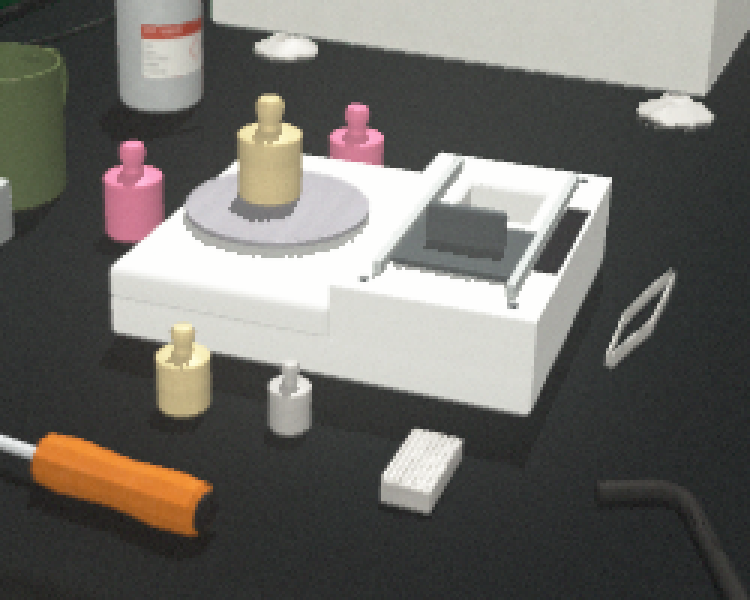

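The balance stands at about (581, 242) mm with yaw 3.64°; its measured 240 x 200 mm outline matches the given size. The shutter lies over the left round well and its fin sits mid-plate (top view about px 294,226). The square well is open on the right. The pink look-alikes are behind and to the right. Next I check the transit path for tall objects.

```bash
cat >> h.py <<'E'
C=np.array([.58085,.2422]); YAW=3.64
def B(x,y,z): # balance frame mm -> world m
    a=np.radians(YAW); return [C[0]+(x*np.cos(a)-y*np.sin(a))/1e3, C[1]+(x*np.sin(a)+y*np.cos(a))/1e3, z/1e3]
def toB(P):
    a=np.radians(YAW); d=np.asarray(P)[...,:2]-C; R=np.array([[np.cos(a),np.sin(a)],[-np.sin(a),np.cos(a)]])
    return np.concatenate([d@R.T,np.asarray(P)[...,2:]],-1)*1e3
E
python3 - <<'E'
from h import *
d=np.load("top0.npy");P=cloud("top",d); q=P.reshape(-1,3)[d.ravel()>0]
for c in ("top","side"):
    d=np.load(c+"0.npy");P=cloud(c,d); q=P.reshape(-1,3)[d.ravel()>0]
    print(c,"extent",q.min(0),q.max(0))
    t=q[(q[:,2]>.13)&(np.hypot(q[:,0],q[:,1])<.95)]
    H,_,_=np.histogram2d(t[:,0],t[:,1],[np.arange(-.1,1,.1),np.arange(-.8,.8,.1)])
    for i,j in np.argwhere(H>3): print("x%.1f y%.1f n%d zmax %.2f"%(-.1+.1*i,-.8+.1*j,H[i,j],t[(np.abs(t[:,0]-(-.05+.1*i))<.05)&(np.abs(t[:,1]-(-.75+.1*j))<.05)][:,2].max()))
    b=toB(q); s=b[(abs(b[:,0]+65)<40)&(abs(b[:,1])<90)&(b[:,2]>78)&(b[:,2]<95)]
    print("fin",len(s),np.percentile(s,[2,50,98],axis=0).round(1).tolist())
for z in(.25,.078): print(kin.ik(B(-65,66,z*1000),[180,0,YAW-180]))
E
```

```text
top extent [-0.1472936  -1.16740056 -0.86596741] [1.12621079 1.02613694 0.36893885]
x0.2 y-0.1 n513 zmax 0.37
x0.2 y0.0 n1815 zmax 0.37
x0.4 y-0.5 n71 zmax 0.15
x0.4 y-0.4 n1156 zmax 0.16
x0.4 y-0.3 n1122 zmax 0.15
x0.4 y-0.2 n969 zmax 0.15
x0.5 y-0.5 n265 zmax 0.18
x0.5 y-0.4 n2783 zmax 0.20
x0.5 y-0.3 n2455 zmax 0.16
x0.5 y-0.2 n2115 zmax 0.15
x0.6 y-0.5 n42 zmax 0.20
x0.6 y-0.4 n3209 zmax 0.22
x0.6 y-0.3 n2291 zmax 0.15
x0.6 y-0.2 n1970 zmax 0.16
x0.7 y-0.5 n1028 zmax 0.20
x0.7 y-0.4 n2166 zmax 0.20
x0.7 y-0.3 n2148 zmax 0.16
x0.7 y-0.2 n1859 zmax 0.16
x0.8 y-0.5 n742 zmax 0.20
x0.8 y-0.4 n1591 zmax 0.16
x0.8 y-0.3 n1703 zmax 0.15
x0.8 y-0.2 n1489 zmax 0.15
x0.8 y-0.1 n350 zmax 0.19
x0.8 y0.0 n9 zmax 0.14
fin 78 [[-85.8, 31.8, 84.7], [-65.2, 35.6, 89.5], [-44.1, 39.3, 92.1]]
side extent [-0.51076686 -3.94186    -0.86590872] [1.13247166 0.56786725 0.43814087]
x0.1 y0.0 n4929 zmax 0.42
x0.2 y-0.1 n65 zmax 0.42
x0.2 y0.0 n3822 zmax 0.42
x0.4 y-0.8 n70 zmax 0.15
x0.4 y-0.7 n98 zmax 0.15
x0.4 y-0.6 n114 zmax 0.15
x0.4 y-0.5 n135 zmax 0.15
x0.4 y-0.4 n165 zmax 0.15
x0.4 y-0.3 n202 zmax 0.15
x0.4 y-0.2 n362 zmax 0.15
x0.5 y-0.8 n107 zmax 0.15
x0.5 y-0.7 n96 zmax 0.15
x0.5 y-0.6 n263 zmax 0.42
x0.5 y-0.5 n1267 zmax 0.42
x0.5 y-0.4 n1402 zmax 0.42
x0.5 y-0.3 n341 zmax 0.15
x0.5 y-0.2 n690 zmax 0.15
x0.6 y-0.6 n41 zmax 0.36
x0.6 y-0.5 n464 zmax 0.42
x0.6 y-0.4 n2759 zmax 0.42
x0.6 y-0.3 n310 zmax 0.15
x0.6 y-0.2 n620 zmax 0.15
x0.7 y-0.6 n227 zmax 0.42
x0.7 y-0.5 n1065 zmax 0.42
x0.7 y-0.4 n302 zmax 0.42
x0.7 y-0.3 n286 zmax 0.15
x0.7 y-0.2 n568 zmax 0.15
x0.8 y-0.5 n1480 zmax 0.42
x0.8 y-0.4 n173 zmax 0.15
x0.8 y-0.3 n219 zmax 0.15
x0.8 y-0.2 n436 zmax 0.15
x0.8 y-0.1 n204 zmax 0.19
x0.8 y0.0 n35 zmax 0.15
fin 208 [[-87.8, 35.2, 78.3], [-68.0, 39.3, 84.7], [-46.0, 42.1, 90.1]]
[23.60237038 22.92449148 -2.01487018 65.06063834  0.         19.96237038]
[ 23.60237038  31.3170168  -15.45643664  43.22654657   0.
  19.96237038]
```

View pics/top0.png

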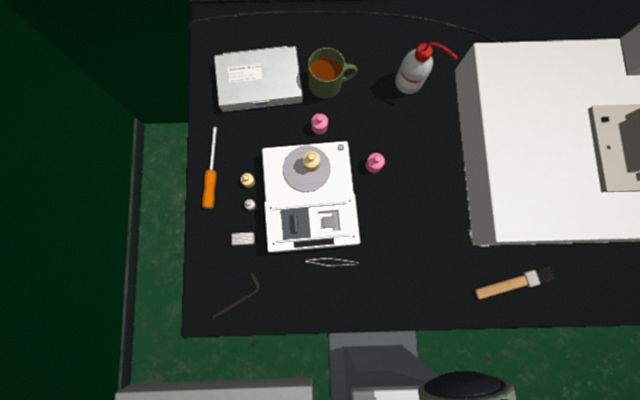

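The right-hand machine (0.15–0.42 m high, x>0.4, y<−0.1) lies on the direct arc. So I retract, swing at short radius and then extend, and take a wrist picture from above the console.

Run:
```python
from h import *
s=readout.sense(); print(s["time_s"])
R=[180,0,YAW-180]
q=list(s["joints"]); 
qa=kin.ik([0.06,-0.34,0.30],[180,0,13.6]); print(qa)
qc=kin.ik(B(-65,15,270),R); qb=kin.ik([0.33,0.16,0.30],R); print(qb,qc)
robot.move_j(qa); robot.move_j(qb); print(readout.sense()["time_s"])
hand.move_gripper(0.0); robot.move_j(qc)
s=readout.sense(); print(s)
p,d=optics.grab_frame("wrist"); cv2.imwrite("pics/w1.png",p[...,::-1]); np.save("w1.npy",d)
i=optics.camera_info("wrist"); print(i)
from scipy.spatial.transform import Rotation as Ro
T=np.eye(4);T[:3,:3]=Ro.from_euler("xyz",s["eef_rot"],degrees=True).as_matrix();T[:3,3]=s["tool_pos"]
T=T@np.array(i["mount"]); np.save("T1.npy",T)
P=cloud("wrist",d,T); b=toB(P.reshape(-1,3)[d.ravel()>0])
for n,lo,hi in(("rear",44,52),("console",58,65),("plate",65,69),("fin",82,95)):
    m=(b[:,2]>lo)&(b[:,2]<hi)&(abs(b[:,0])<130)&(abs(b[:,1])<110); print(n,m.sum(),b[m].min(0).round(1),b[m].max(0).round(1),np.median(b[m],0).round(1)) if m.sum() else 0
print([(r["box"],r["score"]) for r in models.look_for("wrist","shutter_fin")])
```

```text
0.8
[-92.30059906  -6.28612836 -29.39959176  66.8865366    0.
  74.09940094]
[ 14.28929043  -3.77578394 -27.17687901  66.59890493   0.
  10.64929043] [18.79666882 20.02127919 -3.38744962 66.59127119  0.         15.15666882]
3.7167
{'time_s': 5.3333, 'joints': array([ 1.87949859e+01,  1.99750400e+01, -3.46213798e+00,  6.66481793e+01,
       -7.02887316e-03,  1.51507923e+01]), 'qvel': array([-0.23107061, -1.79148225, -0.80549971,  0.06705768, -0.02635876,
        0.01620099]), 'joint_torque': array([ 6.36312529e-03, -4.48531151e+01,  2.73313540e+01, -1.63142695e-01,
        5.61910347e-03,  1.03375212e-03]), 'tool_pos': array([0.51403988, 0.2526495 , 0.26994715]), 'eef_rot': array([-1.79970906e+02, -8.05532527e-02, -1.76355822e+02]), 'wrist_force': array([0.13983603, 0.10425903, 0.40510284]), 'wrist_torque': array([-0.0119609 , -0.0091563 , -0.01768801]), 'width': 0.001710536009977727}
{'mtx': array([[275.99858887,   0.        , 319.12028933],
       [  0.        , 275.99858887, 200.38744285],
       [  0.        ,   0.        ,   1.        ]]), 'D': array([-0.03884283,  0.        ,  0.        ,  0.        ,  0.        ]), 'mount': array([[ 1.27935795e-03, -9.47486063e-01, -3.19794501e-01,
         8.22000782e-02],
       [ 9.99998709e-01,  9.01205785e-04,  1.33046807e-03,
         5.14211266e-05],
       [-9.72399299e-04, -3.19795791e-01,  9.47485993e-01,
        -1.42696216e-01],
       [ 0.00000000e+00,  0.00000000e+00,  0.00000000e+00,
         1.00000000e+00]])}
rear 5602 [-121.   -98.6   44. ] [117.6 101.1  51.6] [ 34.1 -26.6  48.2]
console 8049 [-120.9  -99.3   58. ] [ 63.2 100.9  65. ] [-72.6  -9.8  62.2]
plate 2336 [-113.9  -84.8   65. ] [58.9 79.6 69. ] [-66.6  32.8  67.1]
fin 254 [-87.4 -27.   82.1] [74.1 41.2 94.9] [-64.1  36.5  88.7]
[([310.6, 153.8, 362.0, 197.3], 0.77)]
```

View pics/w1.png

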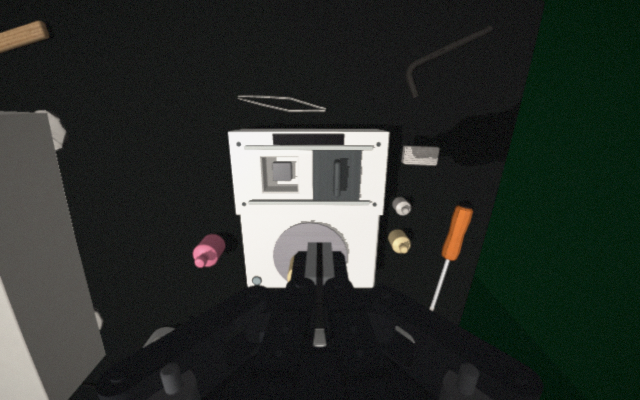

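The wrist cloud agrees with the pose to within 1 mm: console y −99.3…100.9, plate at 67.1, fin top at 88.7, fin at y≈37. Now I push the shutter.

Run:
```python
from h import *
def st(): s=readout.sense(); print(round(s["time_s"],2),toB(s["tool_pos"]).round(1),s["wrist_force"].round(1))
robot.line_to(B(-65,68,120),0.2)
print(robot.line_to(B(-65,68,76),0.12,guard=6)); st()
print(robot.line_to(B(-65,50,76),0.06,guard=10)); st()
print(robot.line_to(B(-65,-26,76),0.06,guard=10)); st()
```

```text
False
6.89 [-64.6  67.9  76.7] [-1.1 -0.2 -0.9]
False
7.34 [-64.8  49.4  76.3] [-0.6 -0.6  0.1]
True
8.43 [-65.2 -19.3  75.9] [0.1 2.6 2. ]
```

Run:
```python
from h import *
def st(): s=readout.sense(); print(round(s["time_s"],2),toB(s["tool_pos"]).round(1),s["wrist_force"].round(1)); return s
robot.line_to(B(-65,-14,76),0.06)
robot.line_to(B(-65,-14,110),0.15)
robot.line_to(B(-65,37.5,150),0.15); robot.hold(.2)
s=st()
p,d=optics.grab_frame("wrist"); cv2.imwrite("pics/w2.png",p[...,::-1])
i=optics.camera_info("wrist")
from scipy.spatial.transform import Rotation as Ro
T=np.eye(4);T[:3,:3]=Ro.from_euler("xyz",s["eef_rot"],degrees=True).as_matrix();T[:3,3]=s["tool_pos"]
P=cloud("wrist",d,T@np.array(i["mount"])); b=toB(P); b[d<=0]=np.nan
def st2(n,x0,x1,y0,y1,lo,hi):
    m=(b[...,2]>lo)&(b[...,2]<hi)&(b[...,0]>x0)&(b[...,0]<x1)&(b[...,1]>y0)&(b[...,1]<y1); q=b[m]
    if len(q): print(n,len(q),np.percentile(q,[1,50,99],axis=0).round(1).tolist())
st2("key",-95,-35,10,65,40,47); st2("plate",-100,-30,-75,10,65.5,69); st2("fin",-95,-35,-60,0,80,92); st2("console",-125,0,-105,105,60,64); st2("well",-95,-35,5,70,30,58)
p2,d2=optics.grab_frame("top"); bt=toB(cloud("top",d2)); bt[d2<=0]=np.nan; b=bt; st2("top fin",-95,-35,-60,0,80,92); st2("top key",-95,-35,5,70,35,50)
cv2.imwrite("pics/w2c.png",cv2.resize(p[...,::-1],None,fx=1.25,fy=1.25))
```

```text
9.83 [-65.5  36.6 149.1] [ 0.2 -0.4  0.5]
key 802 [[-78.6, 15.4, 40.4], [-63.7, 39.2, 44.0], [-40.4, 63.3, 46.7]]
plate 4318 [[-98.1, -66.4, 65.7], [-68.3, -30.4, 67.1], [-31.4, -5.1, 68.7]]
fin 635 [[-87.4, -39.9, 80.2], [-67.7, -34.6, 88.2], [-44.9, -32.1, 90.3]]
console 15687 [[-120.3, -97.7, 60.5], [-79.1, 10.9, 62.2], [-11.8, 99.6, 63.8]]
well 2237 [[-81.5, 14.6, 30.9], [-59.7, 39.2, 39.4], [-40.4, 63.5, 57.3]]
```

View pics/w2.png

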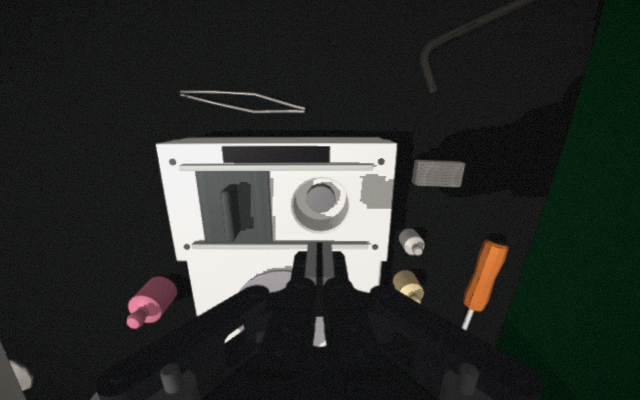

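The shutter is at its stop, with the plate's left edge at −5 and the fin at −35. The round well is open with its key visible at px (320,198), centre y about 38.5–39. Now I press the key.

Run:
```python
from h import *
def st(): s=readout.sense(); print(round(s["time_s"],2),toB(s["tool_pos"]).round(1),s["wrist_force"].round(1)); return s
print(robot.line_to(B(-65.2,38.7,90),0.15)); 
print(robot.line_to(B(-65.2,38.7,50),0.1,guard=6)); s=st()
print(robot.line_to(B(-65.2,38.7,33),0.03,guard=12)); s=st()
z=s["tool_pos"][2]
for k in range(3): robot.hold(.1); s=st()
```

```text
False
False
11.03 [-64.9  38.8  50.5] [ 0.3  0.3 -0.2]
True
11.51 [-64.2  39.   38. ] [-1.6 -0.3  9. ]
11.61 [-64.2  39.   38. ] [-1.9 -1.1  9.3]
11.71 [-64.2  39.   38. ] [-1.3 -0.5  9.6]
11.81 [-64.2  39.   38. ] [-1.8 -0.9  9.3]
```

Run:
```python
from h import *
def st(): s=readout.sense(); print(round(s["time_s"],2),toB(s["tool_pos"]).round(1),s["wrist_force"].round(1)); return s
robot.hold(.9); st()
robot.line_to(B(-65.2,38.7,60),0.06); robot.line_to(B(-65.2,38.7,120),0.15); robot.hold(.1); st()
p,d=optics.grab_frame("wrist"); cv2.imwrite("pics/w3.png",p[...,::-1])
robot.line_to(B(-65,-66,120),0.2)
print(robot.line_to(B(-65,-66,76),0.12,guard=6)); st()
print(robot.line_to(B(-65,-56,76),0.06,guard=10)); st()
print(robot.line_to(B(-65,19.3,76),0.06,guard=10)); st()
robot.hold(.2); st()
robot.line_to(B(-65,10,76),0.06)
robot.line_to(B(-65,10,110),0.15)
robot.line_to(B(-65,-10,220),0.2); robot.hold(.3)
s=st()
p,d=optics.grab_frame("wrist"); cv2.imwrite("pics/w4.png",p[...,::-1])
i=optics.camera_info("wrist")
from scipy.spatial.transform import Rotation as Ro
T=np.eye(4);T[:3,:3]=Ro.from_euler("xyz",s["eef_rot"],degrees=True).as_matrix();T[:3,3]=s["tool_pos"]
b=toB(cloud("wrist",d,T@np.array(i["mount"]))); b[d<=0]=np.nan
def st2(n,x0,x1,y0,y1,lo,hi):
    m=(b[...,2]>lo)&(b[...,2]<hi)&(b[...,0]>x0)&(b[...,0]<x1)&(b[...,1]>y0)&(b[...,1]<y1); q=b[m]
    if len(q): print(n,len(q),np.percentile(q,[1,50,99],axis=0).round(1).tolist())
st2("plate",-95,-35,-20,75,65.5,69); st2("fin",-95,-35,0,60,80,92); st2("console",-125,0,-105,105,60,64); st2("wells",-95,-35,-70,75,30,58); st2("sqkey",-77,-53,-50,-25,35,50)
```

```text
12.71 [-64.2  39.   38. ] [-1.1 -0.2  8.5]
13.89 [-66.2  38.3 118.6] [-1.   0.7 -0.4]
False
15.13 [-65.1 -65.2  76. ] [ 0.7  0.1 -0.1]
False
15.45 [-64.5 -55.4  76.7] [-0.1  0.2 -0.9]
False
16.86 [-65.5  19.3  75.8] [-0.3 -0.5  0.6]
17.06 [-65.2  19.1  75.9] [-0.  -0.3  0.3]
18.75 [-65.6 -10.  218.9] [ 0.6  0.6 -0.2]
plate 2402 [[-94.7, 7.6, 65.7], [-67.0, 33.0, 67.2], [-35.7, 67.5, 68.7]]
fin 337 [[-87.0, 33.9, 80.8], [-67.5, 37.1, 88.5], [-45.2, 41.8, 90.6]]
console 10197 [[-120.5, -97.5, 60.4], [-74.5, -9.0, 62.2], [-11.4, 99.8, 63.8]]
wells 1570 [[-82.4, -59.1, 30.7], [-60.9, -37.3, 38.1], [-42.0, -13.6, 57.5]]
sqkey 380 [[-76.5, -48.3, 42.4], [-65.4, -37.0, 44.1], [-54.1, -25.3, 45.7]]
```

View pics/w4.png

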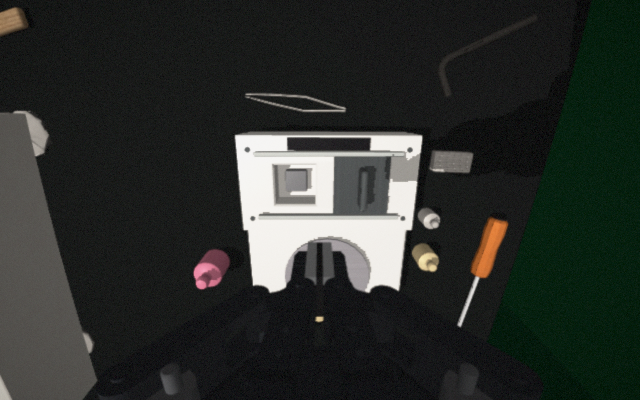

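The shutter plate is back at y about 7.6–67.5, so the well (about 13.5–63.5) is fully covered. The square key is at rest (44.1). One last check of the loose objects against the first pictures, then hand in.

Run:
```python
from h import *
robot.line_to([0.40,0.20,0.30],0.2); robot.hold(.3)
for c in("side","top"):
    p,d=optics.grab_frame(c); cv2.imwrite(f"pics/{c}9.png",p[...,::-1])
    for q in("weight_500g","tweezers","jaw_insert","weight_200g","weight_100g","shutter_fin"):
        print(c,q,[(np.round(r["box"]).tolist(),round(r["score"],2)) for r in models.look_for(c,q)[:3]])
a=cv2.imread("pics/side0.png")[150:350,200:450]; b=cv2.imread("pics/side9.png")[150:350,200:450]
cv2.imwrite("pics/cmp.png",cv2.resize(np.vstack([b,cv2.absdiff(a,b)]),None,fx=1.5,fy=1.5))
s=readout.sense(); print(s["time_s"],s["wrist_force"])
```

```text
side weight_500g [([236.0, 198.0, 254.0, 229.0], 0.97), ([277.0, 185.0, 300.0, 217.0], 0.94), ([310.0, 182.0, 329.0, 202.0], 0.8)]
side tweezers [([404.0, 238.0, 426.0, 272.0], 0.79)]
side jaw_insert [([324.0, 293.0, 355.0, 324.0], 0.75)]
side weight_200g [([250.0, 258.0, 270.0, 292.0], 0.87)]
side weight_100g [([291.0, 270.0, 305.0, 291.0], 0.81)]
side shutter_fin [([331.0, 215.0, 376.0, 243.0], 0.93)]
top weight_500g [([311.0, 114.0, 327.0, 133.0], 0.8), ([300.0, 148.0, 317.0, 174.0], 0.78), ([366.0, 152.0, 384.0, 173.0], 0.65)]
top tweezers [([261.0, 140.0, 356.0, 253.0], 0.5)]
top jaw_insert [([232.0, 234.0, 253.0, 246.0], 0.56)]
top weight_200g [([240.0, 174.0, 255.0, 183.0], 0.47), ([265.0, 141.0, 354.0, 253.0], 0.37)]
top weight_100g [([243.0, 200.0, 254.0, 208.0], 0.48)]
top shutter_fin [([279.0, 210.0, 307.0, 240.0], 0.81)]
20.675 [-0.46318977  0.53425839 -0.08748689]
```

View pics/cmp.png

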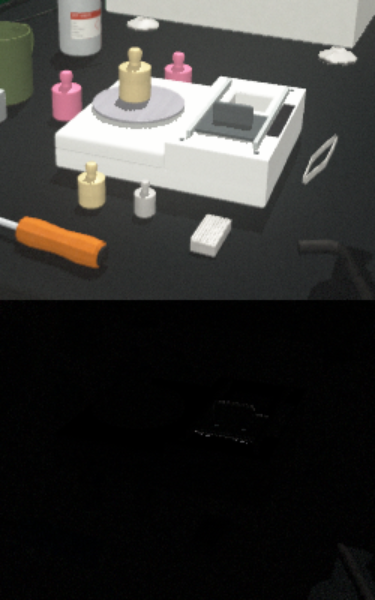

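The before/after difference shows only a faint (≤1 px) outline at the shutter; nothing else moved.

```bash
python3 -c "
from plant import robot
print(robot.close_job())"
```

```text
the job is handed in; nothing more can be done
None
```

I pushed the shutter to its stop, pressed the round key, let it come up, pushed the shutter back over the round well, and handed the job in. It took about 21 s of the 48 s allowed.

- **Key press:** the fingertips reached 38.0 mm above the worktop, which is fully down, and held there at about 9 N for about 1.2 s. I then lifted the fingers clear, so the key could spring back. I did not measure its height again before covering the well.
- **Shutter:** the wrist camera shows the plate at about y 7.6 to 67.5 mm in my balance frame. The round well sits at about 13.5 to 63.5 mm, so it is fully covered. In the side view the shutter is within about a pixel of where it started.
- **Everything else:** the square key is at rest at 44.1 mm. The side camera's before/after difference shows no movement of the 500 g weight, the small weights, the steel block or the tweezers. The robot ended clear of everything.
- **Disagreements:** the wrist camera put the balance about 1 mm further left than the top camera did, so I aimed the press about 1 mm left of the top camera's position. In the last top view the detector mistook the balance for the tweezers, so I relied on the side view for those.

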